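Fetch the round-handled stamp from the sliding-lid box

ROBOT

A 6-joint arm with a two-finger parallel gripper is mounted at the origin on the work surface. World frame = base frame: x ahead of the robot, y to its left, z up, the work surface at z = 0. Lengths are in m, angles in rad, forces in N, time in s.
With the tool pointing down it reaches from about 0.375 to 0.9 m from the base axis. Payload 3.1 kg.
Tool frame: the origin (TCP) lies at the very end of the fingers, on their centre line; the grasp point (between the pads) lies 19 mm behind it (manip.hold_point_z is the distance from the TCP to the grasp point, in m); y points along the fingers, z is the direction in which the jaws open and shut, and the axes are right-handed (so a half turn about y gives the same grasp; the last joint's range is limited). The gripper opens to 85 mm and grips with 20 to 120 N. Pads are 22 mm wide; open, the fingers measure 114 mm over their backs; the gripper's body (76 mm by 85 mm) begins 54 mm behind the grasp point. The pads swing forward as they close: fully open they stand 13 mm farther back than shut.
Start: joints at [1.159, 0.527, 1.433, -0, 1.181, -0.178], TCP at [0.144, 0.608, 0.231] pointing down, gripper open.
Joint ranges: [-3.08, 3.08], [-0.75, 2.2], [0.22, 2.44], [-1.43, 4.57], [0, 2.65], [-2.85, 2.85]. Speed limits (rad/s): [2.79, 2.79, 3.14, 3.14, 3.14, 3.14].

INTERFACE

Orientations are given as a unit quaternion [x, y, z, w].
In Python, from station import manip, eyes, workorder gives the robot as it stands. The module is installed in compiled form; this text tells all that it offers.
- The arm moves only by the shell command python3 -m jog 'ROWS' [OPENING] [FORCE]. ROWS is JSON, a list of rows, each a list of 2 entries, a list of its own where there are three numbers: the shift along the tool's x, y, z in cm, then the turn about the tool's y in rad. A call has 1 to 20 rows; each row is the pose to reach, as a shift and turn from the pose commanded when the call began, along the tool's axes at that moment; what a row does not reach only later rows make up. A row lasts 1/12 s, in which the tool goes at most 41.7 mm and 7.16 degrees, less where a joint would pass 70% of its speed; a pose out of reach is approached as far as the arm can. A call with a gripper value outside its range is refused whole. OPENING is the finger opening in cm, from 0 to 8.54, set as the call begins (- or left out, the last holds). The fingers move at their own pace and stop on an object; FORCE is the grip in N (left out, the last holds). Time passes only in rows, so rows that repeat a pose let the fingers close. It gives the time, the measured TCP pose, the force and the opening at its end, in the units of the state.
- manip.sense(): the state, without advancing time (a new reading comes with each control period).
- eyes.snapshot(name): name is "scene" or "top" or "wrist"; returns a dict with "frame" (384x512x3 uint8, red, green, blue), "vfov" (degrees; the focal length in pixels is half the picture's height over the tangent of half this angle, whatever the lens; pixels are square), "cx", "cy" (the principal point, pixels), "rvec" (rotation vector, rad) and "tvec" (3), from world to camera coordinates, as OpenCV has them. Camera axes: x right, y down, z forward; pixel columns grow to the right and rows downward; lengths in m; the calibration is good to about 2 mm. A picture is of the moment at which its call begins. There is no depth.
- workorder.sign_off(): hands the job in, once; it reports no verdict.
The state is a dict: "t": time; "q": joint angles; "qd": joint speeds; "tau": joint torques, N m; "tcp_pos": TCP position; "tool_rot": TCP orientation; "force": force on the tool from outside, world axes, zero at the start; "ft_torque": the same for the moment, N m; "finger_gap": opening from 0.0 (shut) to 1.0 (fully open).
Only numpy, scipy, OpenCV 4.12 (cv2) and the standard library are available. Lean on these libraries where they do the work, as an engineer would, in place of code of your own. Each camera call takes 0.05 s, during which the arm holds its last target. There are 200 camera calls.

TASK

Slide the lid off the wooden stamp box by its grip bar, out through the open end of its grooves, and lay it flat on the desk. Then take out the stamp with the round handle (not the one with the flat bar handle) and stand it upright on the ink pad, wholly on the dark pad face. Set both down gently, do not drop them.

Things in the scene. Friction and masses are not known exactly. Their poses are not given: they have to be found in the camera images.
- stamp_box: Immovable wooden box, 138 (x) x 154 (y) x 77 mm high, origin at centre of underside. Floor at z 6 mm; inside x -61..59, y -65..65 (between top lips y -62..62). Side grooves along x at z 62..71. Wall at -x (roughly towards robot) is only 60 high: lid slides out there, towards box -x. Holds two stamps on its x line, 60 apart, either order: the round one and one with a flat 34x12 bar handle, same foot and height.
- lid: Loose plywood lid, 0.1 kg, panel 126 (x) x 138 (y) x 6 mm, origin at centre of underside, axes as the box's; 3 mm slack each side and above, slides easily. Grip bar across it, centred at lid x -40: 12 thick (x), 60 long (y), top at z 32 (26 above panel). Fully shut, origin at x -6, z 62 mm in the box frame; starts 0-20 mm open (to -x). Out of the grooves once its origin is beyond box x -132.
- round_stamp: Loose dark wooden hand stamp, 70 g, 54 mm high, origin at centre of underside, z up. Foot 40 (x) x 26 (y) x 18 high, stem 16 across, then from z 32 to 50 mm a round cylindrical handle 24 across. Stands upright on the box floor under the lid, in the -x or +x half, up to 10 mm off the box's centre line.
- ink_pad: Immovable low ink pad: tin 120 (x) x 90 (y) mm with a hard dark face 110 x 80 on top, 14 mm above the desk; origin at centre of underside, z up. Near it, loose: a small ink bottle 62 high, 85-100 mm to its +x, and an open paper box 28 high, 110-125 mm to its -x.

How it is judged:
On the way:
1. the lid is slid clear of the box's grooves while the round stamp still stands in the box (horizontal distance between lid and stamp_box above 0.132 m and horizontal distance between round_stamp and stamp_box below 0.06 m and z of round_stamp in the frame of stamp_box below 0.02 m), for 0.1 s.
At the end, for the whole second after the job is handed in: The lid lies flat on the desk (within 6 degrees, underside within 8 mm of the desk), off the box; the round-handled stamp stands upright (within 7 degrees) on the ink pad, its centre within 43 mm (pad x) and 30 mm (pad y) of the pad's centre; both at rest (height (world z) of lid below 0.008 m and angle between lid's own z axis and vertical below 0.1 rad and linear speed of each of lid, round_stamp below 0.02 m/s and horizontal distance between lid and stamp_box above 0.1 m and x of round_stamp in the frame of ink_pad between -0.043 and 0.043 m and y of round_stamp in the frame of ink_pad between -0.03 and 0.03 m and z of round_stamp in the frame of ink_pad between 0.01 and 0.019 m and angle between round_stamp's own z axis and vertical below 0.12 rad); the robot touches nothing.
It fails at once if the round stamp is dropped or thrown (falls more than about 13 mm) (linear speed of round_stamp above 0.5 m/s and contact force between the fingers and round_stamp below 0.05 N).
It fails at once if the lid is dropped or thrown (falls more than about 30 mm) (linear speed of lid above 0.8 m/s and contact force between the fingers and lid below 0.05 N).
It also fails if it takes over 54 s, if anything falls off the work surface, if the arm or the gripper's body presses on something with over 40 N, if the wrist force passes 120 N, or if a joint passes its speed limit or range.

## Working session

There is one attempt and no reset: what is moved stays moved. The work goes in short steps, Python scripts to look and compute and a shell command to move; the robot and the scene stay as the last step left them, time stands still between calls to the robot, and variables do not carry over. Pictures are saved under pics/ and viewed, about 8 in all and at most 12, crops included, and the job is handed in when it is done.

```bash
mkdir -p pics
python3 - <<'E'
from station import manip, eyes
import cv2, pickle, numpy as np
s=manip.sense(); print({k:np.round(v,3).tolist() for k,v in s.items()}, manip.hold_point_z)
d={n:eyes.snapshot(n) for n in ("scene","top")}
pickle.dump(d,open("a.pkl","wb"))
for n in d: cv2.imwrite(f"pics/{n}0.png",d[n]["frame"][...,::-1]); print(n,d[n]["vfov"],d[n]["cx"],d[n]["cy"],d[n]["rvec"],d[n]["tvec"])
E
```

```text
{'t': 0.0, 'q': [1.159, 0.528, 1.434, 0.0, 1.181, -0.178], 'qd': [0.0, -0.002, 0.0, -0.0, -0.0, 0.001], 'tau': [-0.001, -44.235, -17.802, -0.0, 0.008, 0.0], 'tcp_pos': [0.144, 0.607, 0.23], 'tool_rot': [0.703, -0.082, 0.082, -0.702], 'force': [0.554, -0.411, -0.456], 'ft_torque': [0.008, 0.019, -0.006], 'finger_gap': 1.003} 0.0187
scene 45.89361582699923 258.9614905406739 181.78055327730416 [ 1.03242384  2.51796111 -0.9388271 ] [ 0.43475882 -0.26842621  1.17352469]
top 42.27568720517757 256.10619076317636 192.0862994668419 [ 2.18448914 -2.15871375  0.09506688] [-0.03209703  0.63505062  1.00951873]
```

View pics/top0.png

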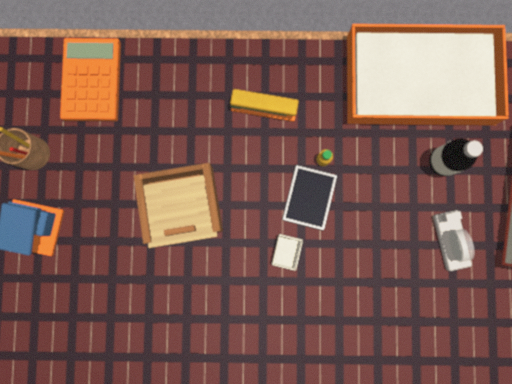

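View pics/scene0.png

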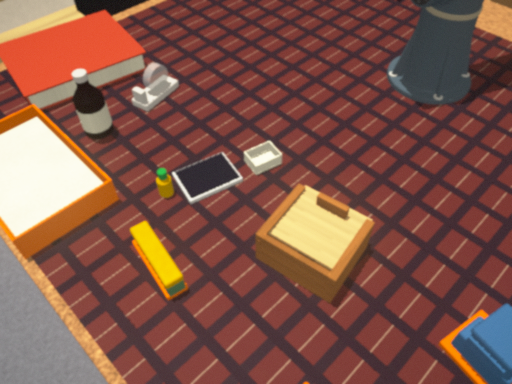

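Top view: box near px (178,205), bar (180,231), open end toward image bottom; pad near (310,197), bottle (325,157), paper box (287,252).

```bash
cat > h.py <<'E'
import numpy as np, cv2
def cam(s):
    R=cv2.Rodrigues(np.array(s["rvec"],float))[0]; t=np.array(s["tvec"],float)
    f=192/np.tan(np.radians(s["vfov"]/2)); return R,t,f
def ray(s,px,z):
    R,t,f=cam(s); px=np.atleast_2d(px).astype(float)
    d=np.c_[(px-[s["cx"],s["cy"]])/f,np.ones(len(px))]@R; c=-R.T@t
    return c+d*((z-c[2])/d[:,2])[:,None]
def proj(s,P):
    R,t,f=cam(s); c=np.atleast_2d(P)@R.T+t; return c[:,:2]/c[:,2:]*f+[s["cx"],s["cy"]]
def rect(s,mask,z):
    c=max(cv2.findContours(mask.astype(np.uint8),cv2.RETR_EXTERNAL,cv2.CHAIN_APPROX_NONE)[0],key=cv2.contourArea)
    w=ray(s,c[:,0,:],z)[:,:2]; r=cv2.minAreaRect((w*1000).astype(np.float32))
    return r,cv2.boxPoints(r),cv2.boundingRect(c)
def region(s,x0,y0,x1,y1):
    m=np.zeros(s["frame"].shape[:2],bool); m[y0:y1,x0:x1]=1; return m
E
python3 - <<'E'
import pickle; from h import *
d=pickle.load(open("a.pkl","rb")); s=d["top"]; f=s["frame"]; hsv=cv2.cvtColor(f,cv2.COLOR_RGB2HSV)
for p in [(178,205),(180,231),(140,205),(310,197),(331,180),(200,225)]: print(p,f[p[1],p[0]],hsv[p[1],p[0]])
print("cam centre",-cam(s)[0].T@cam(s)[1], ray(s,[[256,192],[256,100],[100,192]],0).round(3).tolist())
w=(f.min(2)>130)&region(s,278,160,342,234); r=rect(s,w,.014); print("pad white outline",r)
k=(f.max(2)<60)&region(s,288,170,334,226); print("pad dark",rect(s,k,.014))
lid=(f[...,0]>170)&(f[...,1]>120)&region(s,130,160,225,250); print("lid",rect(s,lid,.068))
bar=(hsv[...,1]>120)&(f[...,0]<200)&region(s,160,222,200,240); print("bar",rect(s,bar,.094))
box=(((hsv[...,0]>5)&(hsv[...,0]<30)&(f[...,0]>110)&(hsv[...,1]>80))|lid)&region(s,128,158,226,252); print("box",rect(s,box,.077))
c=cv2.hconcat([cv2.resize(f[155:255,125:225],None,fx=4,fy=4,interpolation=2),cv2.resize(f[155:255,265:355],None,fx=4,fy=4,interpolation=2)])
cv2.imwrite("pics/crop1.png",c[...,::-1])
E
```

```text
(178, 205) [223 192 136] [ 19  99 223]
(180, 231) [182 123  74] [ 14 151 182]
(140, 205) [166 111  69] [ 13 149 166]
(310, 197) [59 58 66] [124  31  66]
(331, 180) [57 54 63] [130  36  63]
(200, 225) [232 206 145] [ 21  96 232]
cam centre [ 0.53944787 -0.03033878  1.06373077] [[0.638, -0.024, 0.0], [0.841, -0.022, 0.0], [0.634, 0.312, 0.0]]
pad white outline (((627.544189453125, -137.68418884277344), (91.26264190673828, 121.44574737548828), 76.3912582397461), array([[ 557.7895 , -167.74692],
       [ 675.8256 , -196.32193],
       [ 697.2989 , -107.62146],
       [ 579.26276,  -79.04645]], dtype=float32), (283, 165, 54, 65))
pad dark (((612.3363037109375, -98.66266632080078), (0.0, 0.0), 0.0), array([[612.3363 , -98.66267],
       [612.3363 , -98.66267],
       [612.3363 , -98.66267],
       [612.3363 , -98.66267]], dtype=float32), (291, 204, 1, 1))
lid (((593.4498901367188, 132.4067840576172), (127.93293762207031, 150.42454528808594), 10.124956130981445), array([[517.2576  , 195.20273 ],
       [543.7016  ,  47.120796],
       [669.64215 ,  69.61084 ],
       [643.1982  , 217.69278 ]], dtype=float32), (140, 175, 78, 73))
bar (((553.4014892578125, 123.75108337402344), (11.519244194030762, 60.76822280883789), 10.547979354858398), array([[542.1771 , 152.56741],
       [553.3013 ,  92.82605],
       [564.62585,  94.93475],
       [553.5017 , 154.67612]], dtype=float32), (164, 225, 32, 11))
box (((605.9952392578125, 135.91864013671875), (158.95391845703125, 162.90933227539062), 10.54504680633545), array([[512.9536  , 201.45268 ],
       [542.76746 ,  41.294678],
       [699.03687 ,  70.3846  ],
       [669.223   , 230.5426  ]], dtype=float32), (133, 158, 88, 90))
```

View pics/crop1.png

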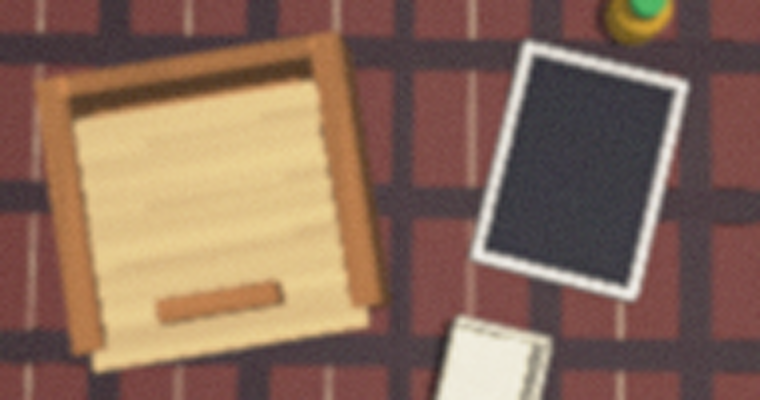

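```bash
cat >> h.py <<'E'
from scipy.spatial.transform import Rotation as Ro
def move(tgt,yaw):
    """TCP target m, jaw-axis yaw rad (mod pi) -> tool shift cm, turn rad"""
    from station import manip
    s=manip.sense(); R=Ro.from_quat(s["tool_rot"]).as_matrix()
    sh=R.T@(np.array(tgt)-s["tcp_pos"])*100
    cur=np.arctan2(R[1,2],R[0,2]); dy=(yaw-cur+np.pi/2)%np.pi-np.pi/2
    print("t %.2f tcp %s jawyaw %.3f toolx %s gap %.3f q6 %.2f F %s | shift %s turn %.3f"%(s["t"],np.round(s["tcp_pos"],4),cur,R[:,0].round(2),s["finger_gap"],s["q"][5],np.round(s["force"],1),sh.round(2),dy*np.sign(R[2,1])))
E
python3 - <<'E'
import pickle; from h import *
d=pickle.load(open("a.pkl","rb")); s=d["top"]
c=ray(s,[[135,176],[210,164],[220.7,230],[144.7,243]],.077)[:,:2]*1000
print(c.round(1)); e=np.roll(c,-1,0)-c; print(np.hypot(*e.T).round(1),np.degrees(np.arctan2(e[:,1],e[:,0])).round(1), c.mean(0).round(1))
yaw=np.radians(10.5); ux=np.array([np.cos(yaw),np.sin(yaw)]); uy=np.array([-ux[1],ux[0]])
C=c.mean(0); bar=np.array([553.4,123.75]); lid=bar+40*ux
print("lid in box",(lid-C)@ux,(lid-C)@uy)
# cross-check in scene view
print(proj(d["scene"],np.r_[bar,94]/1000), proj(d["scene"],[.6275,-.1377,.014]))
move([.5534,.1238,.150],yaw)
E
```

```text
[[660.5 218.2]
 [686.5  68.4]
 [554.7  44.4]
 [527.2 194.4]]
[152.1 134.  152.4 135.4] [ -80.2 -169.7  100.4   10.1] [607.2 131.4]
lid in box -14.31079160109899 2.330968404137363
[[331.60821508 199.56355361]] [[206.32349566 173.13328438]]
t 0.10 tcp [0.1439 0.6075 0.2304] jawyaw 1.338 toolx [ 0.97 -0.23 -0.  ] gap 1.002 q6 -0.18 F [ 0.5 -0.4 -0.2] | shift [ 51.01   8.1  -37.61] turn 1.155
```

```bash
python3 -m jog '[[[13,0,-9.4],0.29],[[26,2,-19],0.58],[[38,4,-28],0.87],[[51,8.1,-37.6],1.155],[[51,8.1,-37.6],1.155],[[51,8.1,-37.6],1.155],[[51,8.1,-37.6],1.155],[[51,8.1,-37.6],1.155],[[51,8.1,-37.6],1.155],[[51,8.1,-37.6],1.155],[[51,8.1,-37.6],1.155],[[51,8.1,-37.6],1.155],[[51,8.1,-37.6],1.155],[[51,8.1,-37.6],1.155],[[51,8.1,-37.6],1.155],[[51,8.1,-37.6],1.155],[[51,8.1,-37.6],1.155],[[51,8.1,-37.6],1.155],[[51,8.1,-37.6],1.155],[[51,8.1,-37.6],1.155]]' 4.5 40
python3 - <<'E'
from h import *; from station import eyes
move([.5534,.1238,.073],.183)
s=eyes.snapshot("wrist"); cv2.imwrite("pics/w1.png",s["frame"][...,::-1])
print(proj(s,[[.5534,.1238,.094]]))
E
```

```text
t: 1.77
tcp_pos: [0.5521, 0.1261, 0.1503]
tool_rot: [0.544, -0.452, 0.451, -0.544]
force: [0.6, -0.4, 0.4]
finger_gap: 0.525
t 1.77 tcp [0.5521 0.1261 0.1503] jawyaw 0.185 toolx [ 0.18 -0.98 -0.  ] gap 0.525 q6 -0.16 F [ 0.6 -0.4  0.4] | shift [0.25 7.73 0.1 ] turn 0.002
[[255.4834843  212.84929723]]
```

View pics/w1.png

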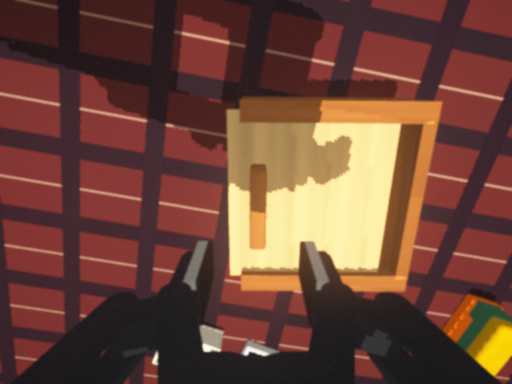

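Wrist view: bar at (258,207), predicted (255,213), between the fingers; agreement is within ~3 mm. Descend and grip.

```bash
python3 -m jog '[[[0.1,2.5,0.1],0],[[0.2,5,0.1],0],[[0.2,6.5,0.1],0],[[0.2,7.2,0.1],0],[[0.2,7.7,0.1],0],[[0.2,7.7,0.1],0],[[0.2,7.7,0.1],0]]'; python3 -m jog '[[[0,0,0],0],[[0,0,0],0],[[0,0,0],0],[[0,0,0],0],[[0,0,0],0],[[0,0,0],0],[[0,0,0],0],[[0,0,0],0]]' 0 40
python3 -c "
from h import *; move([.5534-.148*.9832,.1238-.148*.182,.075],.183)"
```

```text
t: 2.4
tcp_pos: [0.5553, 0.1233, 0.074]
tool_rot: [-0.543, 0.452, -0.452, 0.544]
force: [0.4, 1.0, -0.5]
finger_gap: 0.528
t: 3.07
tcp_pos: [0.5555, 0.1228, 0.0743]
tool_rot: [-0.543, 0.452, -0.453, 0.544]
force: [-1.0, -0.2, 5.2]
finger_gap: 0.131
t 3.07 tcp [0.5555 0.1228 0.0743] jawyaw 0.183 toolx [ 0.18 -0.98  0.  ] gap 0.131 q6 -0.16 F [-1.  -0.2  5.2] | shift [ -0.13  -0.09 -14.99] turn -0.000
```

```bash
python3 -m jog '[[[0,-0.1,-0.3],0],[[0,-0.1,-1],0],[[0,-0.1,-2],0],[[0,-0.1,-3],0],[[0,-0.1,-4],0]]'
python3 -c "
from h import *; move([.5534-.138*.9832,.1238-.138*.182,.075],.183)"
```

```text
t: 3.48
tcp_pos: [0.5153, 0.1154, 0.0743]
tool_rot: [-0.543, 0.452, -0.453, 0.544]
force: [0.5, -0.4, -0.2]
finger_gap: 0.136
t 3.48 tcp [0.5153 0.1154 0.0743] jawyaw 0.183 toolx [ 0.18 -0.98  0.  ] gap 0.136 q6 -0.17 F [ 0.5 -0.4 -0.2] | shift [-0.13 -0.08 -9.9 ] turn -0.000
```

Sliding freely. Continue out of the grooves (total about 14.5 cm).

```bash
python3 -m jog '[[[0,0,-1],0],[[0,0,-2],0],[[0,0,-3],0],[[0,0,-4],0],[[0,0,-5],0],[[0,0,-6],0],[[0,0,-7],0],[[0,0,-8],0],[[0,0,-9],0],[[0,0,-10],0],[[0,0,-10.5],0],[[0,0,-10.5],0],[[0,0,-10.5],0]]'
python3 - <<'E'
from h import *; from station import eyes
move([.5534-.148*.9832,.1238-.148*.182,.012],.183)
s=eyes.snapshot("scene"); cv2.imwrite("pics/s2.png",cv2.resize(s["frame"][120:384,200:512],None,fx=2,fy=2)[...,::-1])
E
```

```text
t: 4.57
tcp_pos: [0.4125, 0.0964, 0.0743]
tool_rot: [-0.543, 0.452, -0.452, 0.544]
force: [0.8, -0.3, -1.2]
finger_gap: 0.13
t 4.57 tcp [0.4125 0.0964 0.0743] jawyaw 0.183 toolx [ 0.18 -0.98  0.  ] gap 0.130 q6 -0.22 F [ 0.8 -0.3 -1.2] | shift [-0.13  6.23 -0.45] turn -0.000
```

View pics/s2.png

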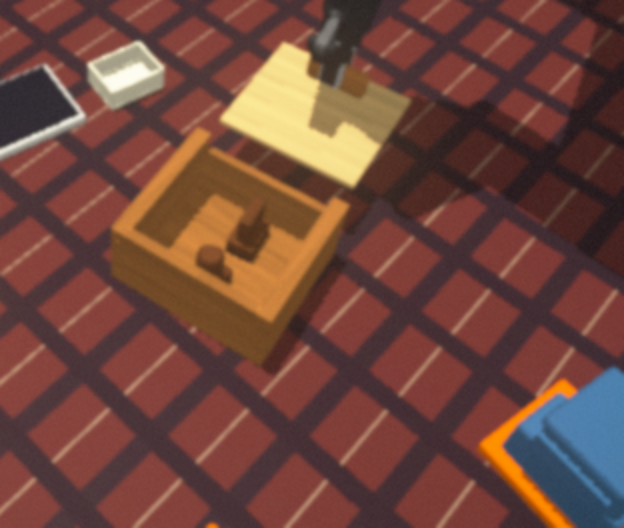

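Lid is out and level; the round stamp (crop px 210,260) stands in the far +x half, bar stamp nearer. Lower the lid.

```bash
python3 -m jog '[[[0,1,0],0],[[0,2,0],0],[[0,3,0],0],[[0,4,0],0],[[0,5,0],0],[[0,5.5,0],0],[[0,5.8,0],0],[[0,6,0],0],[[0,6,0],0],[[0,6,0],0]]'; python3 -m jog '[[[0,0.1,0],0],[[0,0.1,0],0],[[0,0.15,0],0],[[0,0.15,0],0]]'
```

```text
t: 5.45
tcp_pos: [0.4127, 0.0965, 0.0145]
tool_rot: [-0.543, 0.452, -0.452, 0.544]
force: [0.4, 0.3, -0.9]
finger_gap: 0.133
t: 5.78
tcp_pos: [0.4125, 0.0964, 0.013]
tool_rot: [-0.544, 0.452, -0.452, 0.544]
force: [-0.4, 0.3, -1.6]
finger_gap: 0.132
```

```bash
python3 -m jog '[[[0,0.05,0],0],[[0,0.1,0],0],[[0,0.1,0],0]]';python3 -m jog '[[[0,0.05,0],0],[[0,0.1,0],0],[[0,0.1,0],0]]'
```

```text
t: 6.03
tcp_pos: [0.4125, 0.0964, 0.0123]
tool_rot: [-0.543, 0.452, -0.452, 0.544]
force: [-1.2, 0.0, 5.1]
finger_gap: 0.127
t: 6.28
tcp_pos: [0.4125, 0.0964, 0.0123]
tool_rot: [-0.543, 0.452, -0.453, 0.544]
force: [-1.6, -0.4, 17.4]
finger_gap: 0.131
```

```bash
python3 -m jog '[[[0,-0.1,0],0],[[0,-0.1,0],0],[[0,-0.1,0],0],[[0,-0.1,0],0],[[0,-0.1,0],0],[[0,-0.1,0],0]]' 4.5; python3 -m jog '[[[0,-1,0],0],[[0,-3,0],0],[[0,-6,0],0],[[0,-10,0],0],[[0,-14,0],0],[[0,-18,0],0],[[0,-18,0],0],[[0,-18,0],0]]'
python3 - <<'E'
from h import *; from station import eyes; import pickle
move([.5534,.1238,.2],.183)
d={n:eyes.snapshot(n) for n in ("scene","top")}; pickle.dump(d,open("b.pkl","wb"))
a=cv2.resize(d["top"]["frame"][155:255,125:225],None,fx=4,fy=4,interpolation=2)
b=cv2.resize(d["scene"]["frame"][170:270,240:340],None,fx=4,fy=4,interpolation=2)
cv2.imwrite("pics/c3.png",cv2.hconcat([a,b])[...,::-1])
E
```

```text
t: 6.78
tcp_pos: [0.4124, 0.0965, 0.0116]
tool_rot: [0.544, -0.452, 0.452, -0.544]
force: [-0.1, 0.1, -0.3]
finger_gap: 0.528
t: 7.45
tcp_pos: [0.4138, 0.0965, 0.194]
tool_rot: [-0.542, 0.45, -0.454, 0.545]
force: [-0.3, -0.8, 0.3]
finger_gap: 0.527
t 7.45 tcp [0.4138 0.0965 0.194 ] jawyaw 0.183 toolx [ 0.18 -0.98  0.  ] gap 0.527 q6 -0.22 F [-0.3 -0.8  0.3] | shift [-0.14 -0.51 14.23] turn 0.000
```

View pics/c3.png

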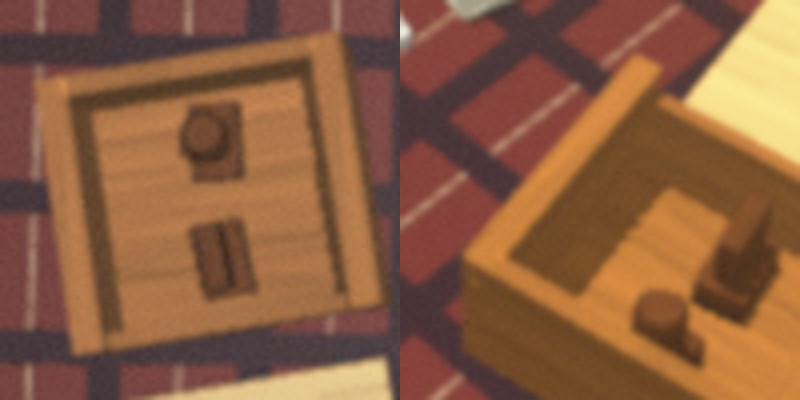

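Top crop: round handle at full px (176.2,188.2), its foot centre about (179.8,190.3); scene: handle top about (305.8,247). Triangulate.

Run:
```python
import pickle; from h import *
d=pickle.load(open("b.pkl","rb")); s=d["top"]; sc=d["scene"]
f=s["frame"].astype(int)
m=(f[...,0]<125)&region(s,168,178,190,203)
print("foot+handle px",np.argwhere(m).mean(0)[::-1], m.sum())
def P(s): R,t,f=cam(s); return np.array([[f,0,s["cx"]],[0,f,s["cy"]],[0,0,1]])@np.c_[R,t]
X=cv2.triangulatePoints(P(s),P(sc),np.array([[176.2],[188.2]]),np.array([[305.8],[247.]])); print("triang",(X[:3]/X[3]).ravel().round(4))
h=ray(s,[[176.2,188.2]],.058); ft=ray(s,np.array([[193,103],[240,100],[245,180],[198,182]])/4+[125,155],.024)
print("handle",h.round(4),"foot",ft.mean(0).round(4), "edges",np.linalg.norm(np.roll(ft,-1,0)-ft,axis=1).round(4)); e=(ft[0]+ft[1]-ft[2]-ft[3]); print("foot yaw",np.arctan2(e[1],e[0]).round(3))
C=np.array([.6072,.1314]);u=np.array([np.cos(.183),np.sin(.183)]); r=h[0,:2]-C; print("in box",r@u,r@[-u[1],u[0]])
print("scene proj of handle top",proj(sc,[h[0]]))
# lid check
w=(f[...,0]>190)&(f[...,1]>150)&region(s,110,244,230,330); print("lid",rect(s,w,.006)[0])
```

```text
foot+handle px [177.76579926 189.9330855 ] 269
triang [0.6381 0.1402 0.0533]
handle [[0.6388 0.1381 0.058 ]] foot [0.6378 0.1362 0.024 ] edges [0.0248 0.0424 0.0247 0.0419]
foot yaw 0.089
in box 0.03227687045640167 0.0008702926273452688
scene proj of handle top [[303.6168753  244.97607352]]
lid ((451.279296875, 105.92220306396484), (126.68540954589844, 137.3562774658203), 10.578106880187988)
```

Handle (0.638,0.138), foot and triangulation agree within 2-3 mm; lid lies flat 126.7x137.4 at (0.451,0.106). Move above the stamp with jaws along box y.

```bash
python3 -c "
from h import *; move([.638,.138,.14],1.66)"
```

```text
t 7.55 tcp [0.4115 0.0965 0.1913] jawyaw 0.183 toolx [ 0.18 -0.98 -0.  ] gap 0.530 q6 -0.22 F [-0.4  0.1 -0.8] | shift [ 0.04  5.09 23.04] turn -1.477
```

```bash
python3 -m jog '[[[0,0,2],-0.12],[[0,0,4],-0.24],[[0,0,6],-0.36],[[0,0,9],-0.48],[[0,1,12],-0.6],[[0,2,15],-0.72],[[0,3,18],-0.84],[[0,4,21],-0.96],[[0,5.1,23],-1.08],[[0,5.1,23],-1.2],[[0,5.1,23],-1.32],[[0,5.1,23],-1.44],[[0,5.1,23],-1.477],[[0,5.1,23],-1.477],[[0,5.1,23],-1.477]]'
python3 - <<'E'
from h import *; from station import eyes
move([.638,.138,.03],1.66)
s=eyes.snapshot("wrist"); cv2.imwrite("pics/w2.png",s["frame"][...,::-1])
print(proj(s,[[.638,.138,.058]]))
E
```

```text
t: 8.8
tcp_pos: [0.6371, 0.1381, 0.138]
tool_rot: [0.706, 0.029, -0.033, -0.706]
force: [-0.0, -0.2, 0.0]
finger_gap: 0.528
t 8.80 tcp [0.6371 0.1381 0.138 ] jawyaw 1.659 toolx [ 1.    0.09 -0.01] gap 0.528 q6 -1.62 F [-0.  -0.2  0. ] | shift [ 0.14 10.8  -0.02] turn -0.001
[[257.78651035 200.37467471]]
```

View pics/w2.png

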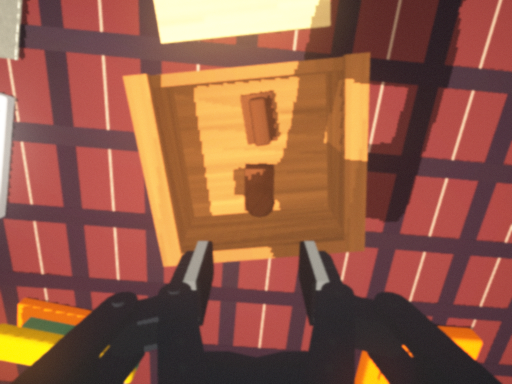

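Wrist view: round handle near (259,203), predicted (258,200). Descend and grip.

```bash
python3 -m jog '[[[0.1,3,0],0],[[0.1,6,0],0],[[0.1,8,0],0],[[0.1,9.5,0],0],[[0.1,10.4,0],0],[[0.1,10.8,0],0],[[0.1,10.8,0],0],[[0.1,10.8,0],0]]'; python3 -m jog '[[[0,0,0],0],[[0,0,0],0],[[0,0,0],0],[[0,0,0],0],[[0,0,0],0],[[0,0,0],0],[[0,0,0],0],[[0,0,0],0]]' 0 35
python3 -c "
from h import *; move([.638,.138,.19],1.66)"
```

```text
t: 9.52
tcp_pos: [0.6401, 0.1384, 0.0333]
tool_rot: [0.706, 0.032, -0.031, -0.706]
force: [-0.2, 0.5, 1.0]
finger_gap: 0.524
t: 10.18
tcp_pos: [0.6406, 0.1384, 0.0341]
tool_rot: [0.706, 0.032, -0.031, -0.706]
force: [-0.3, 0.7, 5.8]
finger_gap: 0.265
t 10.18 tcp [0.6406 0.1384 0.0341] jawyaw 1.660 toolx [1.   0.09 0.  ] gap 0.265 q6 -1.62 F [-0.3  0.7  5.8] | shift [ -0.22 -15.59  -0.02] turn 0.000
```

```bash
python3 -m jog '[[[0,-0.5,0],0],[[0,-1.5,0],0],[[0,-3,0],0],[[0,-5,0],0],[[0,-7,0],0],[[0,-9,0],0],[[0,-11,0],0],[[0,-11.5,0],0],[[0,-11.5,0],0]]'
python3 - <<'E'
from h import *; from station import eyes
move([.630,-.1377,.12],1.334)
s=eyes.snapshot("scene"); cv2.imwrite("pics/s4.png",cv2.resize(s["frame"][80:300,100:400],None,fx=2,fy=2)[...,::-1])
E
```

```text
t: 10.93
tcp_pos: [0.6407, 0.1385, 0.15]
tool_rot: [-0.706, -0.033, 0.03, 0.706]
force: [0.2, 0.1, -1.1]
finger_gap: 0.261
t 10.93 tcp [0.6407 0.1385 0.15  ] jawyaw 1.660 toolx [1.   0.09 0.  ] gap 0.261 q6 -1.62 F [ 0.2  0.1 -1.1] | shift [ -3.54   2.99 -27.41] turn 0.326
```

View pics/s4.png

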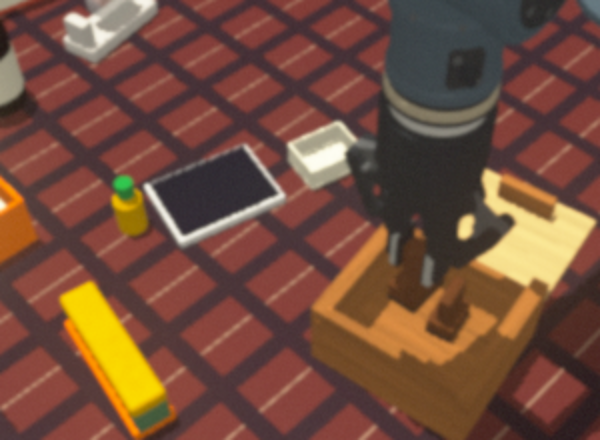

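Stamp held upright, foot about (410,290) in crop, clear of the box. Traverse to above the pad.

```bash
python3 -m jog '[[[-0.2,0,-2],0.03],[[-0.5,0,-4.5],0.06],[[-0.8,0,-7],0.09],[[-1.1,0,-9.5],0.12],[[-1.4,0,-12],0.15],[[-1.7,0,-14.5],0.18],[[-2.1,0,-17],0.21],[[-2.5,0,-19.5],0.24],[[-2.8,0,-22],0.27],[[-3.1,0,-24.5],0.3],[[-3.4,0,-26.5],0.326],[[-3.5,0,-27.4],0.326],[[-3.5,0,-27.4],0.326],[[-3.5,0,-27.4],0.326]]'
python3 -c "
from h import *; move([.630,-.1377,.046],1.334)"
```

```text
t: 12.15
tcp_pos: [0.6283, -0.1371, 0.1466]
tool_rot: [-0.702, 0.085, -0.083, 0.703]
force: [1.6, 0.0, -0.5]
finger_gap: 0.266
t 12.15 tcp [ 0.6283 -0.1371  0.1466] jawyaw 1.333 toolx [ 0.97 -0.24 -0.  ] gap 0.266 q6 -1.72 F [ 1.6  0.  -0.5] | shift [ 0.21 10.06 -0.03] turn -0.001
```

```bash
python3 -m jog '[[[0.1,1.5,0],0],[[0.2,3.5,0],0],[[0.2,5.5,0],0],[[0.2,7.5,0],0],[[0.2,9,0],0],[[0.2,9.7,0],0],[[0.2,10,0],0],[[0.2,10,0],0],[[0.2,10,0],0]]'; python3 -c "
from h import *; move([.630,-.1377,.042],1.334)"; python3 -m jog '[[[0,0.1,0],0],[[0,0.1,0],0],[[0,0.2,0],0],[[0,0.2,0],0],[[0,0.2,0],0]]'
```

```text
t: 12.9
tcp_pos: [0.6317, -0.1376, 0.0485]
tool_rot: [0.702, -0.083, 0.084, -0.702]
force: [0.2, -0.7, -0.9]
finger_gap: 0.268
t 12.90 tcp [ 0.6317 -0.1376  0.0485] jawyaw 1.335 toolx [ 0.97 -0.23  0.  ] gap 0.268 q6 -1.72 F [ 0.2 -0.7 -0.9] | shift [-0.16  0.65 -0.05] turn 0.001
t: 13.32
tcp_pos: [0.6311, -0.1382, 0.0461]
tool_rot: [0.702, -0.083, 0.084, -0.702]
force: [-0.8, 0.3, -1.7]
finger_gap: 0.264
```

```bash
python3 -m jog '[[[0,0.1,0],0],[[0,0.2,0],0],[[0,0.2,0],0],[[0,0.2,0],0]]'; python3 -m jog '[[[0,0.1,0],0],[[0,0.1,0],0],[[0,0.1,0],0]]'; python3 -m jog '[[[0,0.1,0],0],[[0,0.1,0],0],[[0,0.1,0],0]]'
```

```text
t: 13.65
tcp_pos: [0.631, -0.1381, 0.0436]
tool_rot: [-0.702, 0.084, -0.083, 0.702]
force: [0.2, -0.0, -1.2]
finger_gap: 0.27
t: 13.9
tcp_pos: [0.631, -0.1381, 0.0427]
tool_rot: [-0.702, 0.084, -0.083, 0.702]
force: [0.3, 0.1, -0.1]
finger_gap: 0.266
t: 14.15
tcp_pos: [0.6312, -0.1381, 0.0422]
tool_rot: [0.702, -0.083, 0.084, -0.702]
force: [-0.8, 0.3, 2.5]
finger_gap: 0.27
```

Contact at 42.2 mm, as predicted (42.1). Release and back off.

```bash
python3 -m jog '[[[0,0,0],0],[[0,0,0],0],[[0,0,0],0],[[0,0,0],0],[[0,0,0],0],[[0,0,0],0]]' 5; python3 -m jog '[[[0,-0.5,0],0],[[0,-1.5,0],0],[[0,-3,0],0],[[0,-5,0],0],[[0,-8,0],0],[[0,-11,0],0],[[0,-14,0],0],[[-6,-16,0],0],[[-10,-18,0],0],[[-14,-18,0],0],[[-14,-18,0],0],[[-14,-18,0],0]]'
python3 - <<'E'
from h import *; from station import eyes
t=eyes.snapshot("top"); s=eyes.snapshot("scene")
a=cv2.resize(t["frame"][150:310,110:350],(600,400)); b=cv2.resize(s["frame"][100:260,130:430],None,fx=2,fy=2)
cv2.imwrite("pics/t5.png",cv2.resize(t["frame"][155:255,265:355],None,fx=4,fy=4,interpolation=2)[...,::-1])
cv2.imwrite("pics/f5.png",cv2.hconcat([cv2.resize(t["frame"][155:255,265:355],(360,400)),cv2.resize(s["frame"][130:230,140:240],(400,400))])[...,::-1])
f=t["frame"]; w=(f[...,0]>190)&(f[...,1]>150)&region(t,110,244,230,330); print("lid",rect(t,w,.006)[0])
move([.63,-.138,.2],1.334)
E
```

```text
t: 14.65
tcp_pos: [0.6311, -0.1381, 0.0417]
tool_rot: [0.702, -0.084, 0.084, -0.702]
force: [0.4, -1.5, -0.2]
finger_gap: 0.584
t: 15.65
tcp_pos: [0.4898, -0.1031, 0.2235]
tool_rot: [-0.702, 0.085, -0.082, 0.702]
force: [0.9, 0.3, -0.2]
finger_gap: 0.584
lid ((450.6919860839844, 107.95907592773438), (126.44952392578125, 134.30349731445312), 10.113994598388672)
t 15.75 tcp [ 0.4952 -0.1054  0.2233] jawyaw 1.334 toolx [ 0.97 -0.23  0.  ] gap 0.585 q6 -1.76 F [ 0.2  0.2 -0.2] | shift [13.86  2.38 -0.  ] turn -0.000
```

View pics/f5.png

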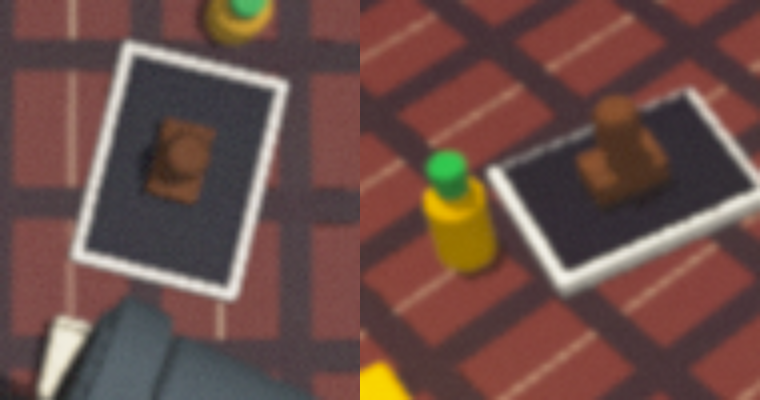

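Stamp stands upright, foot centre at crop (180,160) against pad centre (180,170): about 5 mm off, wholly on the dark face. Hand in.

```bash
python3 -c "
from station import workorder; print(workorder.sign_off())"
```

```text
the job is handed in; nothing more can be done
None
```

The job is done and handed in at about 15.8 s of the 54 s. I slid the lid out by its grip bar with the round stamp still standing in the box, and lowered it onto the desk. Then I lifted out the round-handled stamp and set it upright on the ink pad.

**Lid:** before release, the fingers felt the desk where it was expected. The last top view puts its centre at about (0.451, 0.108) m, clear of the box by about 20 mm. It measured 126 x 134 mm there; before the stamp was moved it measured 127 x 137 mm against the real 126 x 138. I put the difference down to noise in the image mask, or the arm hiding part of the lid, but did not check which.

**Stamp:** it met the pad at 42.2 mm tool height, against 42.1 mm predicted. The last views show it upright, about 5 mm from the pad's centre and wholly on the dark face.

**Robot:** the gripper is open and raised clear of everything. The highest force reading I saw was about 17 N, as the lid met the desk. No check failed; the camera measurements agreed with each other to about 2–3 mm.

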